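# Set the stock tags of the bolt bins

## Task

Each bolt bin on the board has a hinged stock tag in front of it: leaning away from you, with its round disc facing up, it means full; leaning towards you, with its straight bar facing up, it means to order. Push the wrong tags over with a fingertip, all the way to their stops, so that the bins heaped with bolts are marked full and the empty bin is marked to order. Leave the tags that are already right alone, and do not lift or push away the cup, the spray can or the loose bolt.

Things in the scene. Friction and masses are not known exactly. Their poses are not given: they have to be found in the camera images.
- board: plywood base board, 230 (x) x 300 (y) x 8 mm, fixed, turned a little; carries four bins in a row along its y, 70 mm apart, and before each bin (towards the robot) a flip tag. Origin: centre of its underside. x points away from the robot, from the tags to the bins, y to the left along the row. The hinges lie at x = -60, y = -105, -35, 35, 105 mm.
- bin_a_slot (a point): FULL bin: open grey plastic tray heaped with steel hex bolts (heap up to about 36 mm above the board's top), 95 x 62 mm, rim 30 mm above the board's top, fixed. This point is the hinge position of the tag belonging to this bin, on the board in front of it (the bin's centre lies 125 mm further along the board's x, its near wall 77 mm).
- bin_b_slot (a point): FULL bin: open grey plastic tray heaped with steel hex bolts (heap up to about 36 mm above the board's top), 95 x 62 mm, rim 30 mm above the board's top, fixed. This point is the hinge position of the tag belonging to this bin, on the board in front of it (the bin's centre lies 125 mm further along the board's x, its near wall 77 mm).
- bin_c_slot (a point): FULL bin: open grey plastic tray heaped with steel hex bolts (heap up to about 36 mm above the board's top), 95 x 62 mm, rim 30 mm above the board's top, fixed. This point is the hinge position of the tag belonging to this bin, on the board in front of it (the bin's centre lies 125 mm further along the board's x, its near wall 77 mm).
- bin_d_slot (a point): EMPTY bin: open grey plastic tray with nothing in it, 95 x 62 mm, rim 30 mm above the board's top, fixed. This point is the hinge position of the tag belonging to this bin, on the board in front of it (the bin's centre lies 125 mm further along the board's x, its near wall 77 mm).
- tag_a_pivot (a point): middle of the hinge axis of a flip tag, 14 mm above the board's top (22 mm above the table). The stand is fixed; the axis runs along the board's y. The tag belongs to the bin whose slot point coincides with this point. The point's axes are those of the board.
- tag_a_tip (a point): middle of the upper edge of that tag, an aluminium plate 44 mm wide, 80 mm high from hinge to edge, 4 mm thick, about 70 g. At a stop this edge is 48 mm to that side of the hinge and 86 mm above the table; upright, 102 mm above it. Neighbouring tags have 26 mm between them.
- tag_a (a joint): lean of that tag: 0 = upright, +0.65 = leaning away from the robot against its stop (the face with the raised round disc is up: FULL), -0.65 = leaning towards the robot against its stop (the face with the raised straight bar is up, the disc face is underneath: TO ORDER). It swings freely with little friction and, once past upright, falls over by itself to the other stop.
- tag_b_pivot (a point): middle of the hinge axis of a flip tag, 14 mm above the board's top (22 mm above the table). The stand is fixed; the axis runs along the board's y. The tag belongs to the bin whose slot point coincides with this point. The point's axes are those of the board.
- tag_b_tip (a point): middle of the upper edge of that tag, an aluminium plate 44 mm wide, 80 mm high from hinge to edge, 4 mm thick, about 70 g. At a stop this edge is 48 mm to that side of the hinge and 86 mm above the table; upright, 102 mm above it. Neighbouring tags have 26 mm between them.
- tag_b (a joint): lean of that tag: 0 = upright, +0.65 = leaning away from the robot against its stop (the face with the raised round disc is up: FULL), -0.65 = leaning towards the robot against its stop (the face with the raised straight bar is up, the disc face is underneath: TO ORDER). It swings freely with little friction and, once past upright, falls over by itself to the other stop.
- tag_c_pivot (a point): middle of the hinge axis of a flip tag, 14 mm above the board's top (22 mm above the table). The stand is fixed; the axis runs along the board's y. The tag belongs to the bin whose slot point coincides with this point. The point's axes are those of the board.
- tag_c_tip (a point): middle of the upper edge of that tag, an aluminium plate 44 mm wide, 80 mm high from hinge to edge, 4 mm thick, about 70 g. At a stop this edge is 48 mm to that side of the hinge and 86 mm above the table; upright, 102 mm above it. Neighbouring tags have 26 mm between them.
- tag_c (a joint): lean of that tag: 0 = upright, +0.65 = leaning away from the robot against its stop (the face with the raised round disc is up: FULL), -0.65 = leaning towards the robot against its stop (the face with the raised straight bar is up, the disc face is underneath: TO ORDER). It swings freely with little friction and, once past upright, falls over by itself to the other stop.
- tag_d_pivot (a point): middle of the hinge axis of a flip tag, 14 mm above the board's top (22 mm above the table). The stand is fixed; the axis runs along the board's y. The tag belongs to the bin whose slot point coincides with this point. The point's axes are those of the board.
- tag_d_tip (a point): middle of the upper edge of that tag, an aluminium plate 44 mm wide, 80 mm high from hinge to edge, 4 mm thick, about 70 g. At a stop this edge is 48 mm to that side of the hinge and 86 mm above the table; upright, 102 mm above it. Neighbouring tags have 26 mm between them.
- tag_d (a joint): lean of that tag: 0 = upright, +0.65 = leaning away from the robot against its stop (the face with the raised round disc is up: FULL), -0.65 = leaning towards the robot against its stop (the face with the raised straight bar is up, the disc face is underneath: TO ORDER). It swings freely with little friction and, once past upright, falls over by itself to the other stop.
- parts_cup: loose tin cup, 76 mm across, 61 mm high, on the table left of the board; leave alone. Origin: centre of its underside, z up.
- spray_black: loose black spray can, 67 mm across, 200 mm high, standing on the table to the right of the board and of the loose bolt; leave alone. Origin: centre of its underside, z up.
- bolt_loose: loose hex bolt standing on its head on the table right of the board, 24 mm across, 27 mm high; leave alone. Origin: centre of its underside, z up.

How it is judged:
At the end, for the whole second after the job is handed in: The tag of each of the three full bins leans away from the robot (joint above 0.55 rad), that of the empty bin towards it (below -0.55 rad), all at rest (under 0.05 rad/s); the cup, the can and the loose bolt are at rest within 20 mm of where they stood (((horizontal distance between bin_d_slot and tag_a_pivot below 0.03 m and value of joint tag_a below -0.55 rad) or (horizontal distance between any of bin_a_slot, bin_b_slot, bin_c_slot and tag_a_pivot below 0.03 m and value of joint tag_a above 0.55 rad)) and ((horizontal distance between bin_d_slot and tag_b_pivot below 0.03 m and value of joint tag_b below -0.55 rad) or (horizontal distance between any of bin_a_slot, bin_b_slot, bin_c_slot and tag_b_pivot below 0.03 m and value of joint tag_b above 0.55 rad)) and ((horizontal distance between bin_d_slot and tag_c_pivot below 0.03 m and value of joint tag_c below -0.55 rad) or (horizontal distance between any of bin_a_slot, bin_b_slot, bin_c_slot and tag_c_pivot below 0.03 m and value of joint tag_c above 0.55 rad)) and ((horizontal distance between bin_d_slot and tag_d_pivot below 0.03 m and value of joint tag_d below -0.55 rad) or (horizontal distance between any of bin_a_slot, bin_b_slot, bin_c_slot and tag_d_pivot below 0.03 m and value of joint tag_d above 0.55 rad)) and velocity of joint tag_a between -0.05 and 0.05 rad/s and velocity of joint tag_b between -0.05 and 0.05 rad/s and velocity of joint tag_c between -0.05 and 0.05 rad/s and velocity of joint tag_d between -0.05 and 0.05 rad/s and distance of each of parts_cup, spray_black, bolt_loose from where it was at the start of the episode below 0.02 m and linear speed of each of parts_cup, spray_black, bolt_loose below 0.02 m/s); the robot touches nothing.
It fails at once if the tin cup was lifted or pushed away (more than 20 mm) (distance of parts_cup from where it was at the start of the episode above 0.02 m).
It fails at once if the spray can was lifted or pushed away (more than 20 mm) (distance of spray_black from where it was at the start of the episode above 0.02 m).
It fails at once if the loose bolt was lifted or pushed away (more than 20 mm) (distance of bolt_loose from where it was at the start of the episode above 0.02 m).
It fails at once if a tag that was right from the start was moved ((horizontal distance between any of bin_a_slot, bin_b_slot, bin_c_slot and tag_a_pivot below 0.03 m and distance of tag_a_tip from where it was at the start of the episode above 0.035 m) or (horizontal distance between bin_d_slot and tag_b_pivot below 0.03 m and distance of tag_b_tip from where it was at the start of the episode above 0.035 m) or (horizontal distance between bin_d_slot and tag_c_pivot below 0.03 m and distance of tag_c_tip from where it was at the start of the episode above 0.035 m) or (horizontal distance between bin_d_slot and tag_d_pivot below 0.03 m and distance of tag_d_tip from where it was at the start of the episode above 0.035 m)).
It also fails if it takes over 64 s, if anything falls off the work surface, if the arm or the gripper's body presses on something with over 40 N, if the wrist force passes 120 N, or if a joint passes its speed limit or range.

## Robot

A 6-joint arm with a two-finger parallel gripper is mounted at the origin on a cart in front of the work surface, level with it; the furniture and walls round the work are solid. World frame = base frame: x ahead of the robot, y to its left, z up, the work surface at z = 0. Lengths are in m, angles in rad, forces in N, time in s.
With the tool pointing down it reaches from about 0.375 to 0.75 m from the base axis. Payload 9 kg.
Tool frame: the origin (TCP) lies on the centre line of the jaws, within the pads' length; the fingertips stand 8 mm ahead of it and the grasp point (between the pads) lies 11 mm behind it (finger_overhang is the distance from the TCP to the fingertips, in m); z points along the fingers, y is the line along which they close (so a half turn about z gives the same grasp; the last joint's range is limited). The gripper opens to 85 mm and grips with 20 to 120 N. Pads are 22 mm wide; open, the fingers measure 114 mm over their backs; the gripper's body (76 mm by 85 mm) begins 54 mm behind the grasp point. The pads swing forward as they close: fully open they stand 13 mm farther back than shut.
Start: joints at [1.125, 0.104, 0.097, 1.564, 0, 1.353], TCP at [0.136, 0.585, 0.21] pointing down, gripper open.
Joint ranges: [-2.99, 2.99], [-0.84, 1.86], [-1.1, 1.16], [-1.84, 2.11], [-1.51, 1.56], [-3.14, 3.14]. Speed limits (rad/s): [2.22, 2.22, 2.57, 3.14, 3.14, 3.14].

## Interface

Orientations are given as a unit quaternion [x, y, z, w].
In Python, from cell import sense, snapshot, job_done, finger_overhang gives the robot as it stands.
- The arm moves only by the tool send_rows, never from a script. Its argument "targets" is a list of rows, each a list of 7 numbers: the opening in per cent of the stroke, from 0 (shut) to 100 (fully open), then the shift along the world's x, y, z in cm, then the turn, a rotation vector about the world's x, y, z in rad. A call has 1 to 10 rows; each row shifts and turns the commanded pose from where the row before left it; what a row does not reach is not made up. A row lasts 1/10 s, in which the tool goes at most 50 mm and 8.59 degrees, less where a joint would pass 70% of its speed; a pose out of reach is approached as far as the arm can. A call is refused whole if a number of a shift passes 5 or a number of a turn 0.15, either way. A call with a gripper value outside its range is refused whole. The fingers move at their own pace and stop on an object; "newtons" is the grip in N (left out, the last holds). Time passes only in rows, so rows that do not move let the fingers close. It gives the time, the measured TCP pose, the force, the opening and the grip force at its end, in the units of the state.
- sense(): the state, without advancing time (a new reading comes with each control period).
- snapshot(name): name is "scene" or "top"; returns a dict with "pixels" (400x640x3 uint8, red, green, blue), "depth" (400x640 float32, m along the optical axis (not along the pixel's ray), 0 where there is no reading), "fx", "fy", "cx", "cy" (pixels), "extrinsics" (4x4, takes a point from camera to world coordinates). Camera axes: x right, y up, looking along -z (the intrinsics and any distortion apply to the point x, -y, -z); pixel columns grow to the right and rows downward; lengths in m; the calibration is good to about 2 mm. A picture is of the moment at which its call begins.
- job_done(): hands the job in; it is judged then, once.
The state is a dict: "time": time; "qpos": joint angles; "qvel": joint speeds; "joint_efforts": joint torques, N m; "tool_pos": TCP position; "eef_rot": TCP orientation; "force": force on the tool from outside, world axes, zero at the start; "moment": the same for the moment, N m; "grip_width": opening from 0.0 (shut) to 1.0 (fully open); "grasp_force": force on a finger pad.
Only numpy, scipy, OpenCV 4.12 (cv2) and the standard library are available. Lean on these libraries where they do the work, as an engineer would, in place of code of your own. Each camera call takes 0.05 s, during which the arm holds its last target. There are 200 camera calls.

## Working session

There is one attempt and no reset: what is moved stays moved. The work goes in short steps, Python scripts to look and compute and a tool call to move; the robot and the scene stay as the last step left them, time stands still between calls to the robot, and variables do not carry over. Pictures are saved under pics/ and viewed, at most 10 in all, crops included, and the job is handed in when it is done.

Besides the shell and the picture viewer there is one more tool, called after "Request:" as name(argument=value, ...), one argument or row to a line, values as JSON. send_rows: Moves the arm, as the interface text tells. Its arguments: {"type":"object","properties":{"targets":{"type":"array"},"newtons":{"type":"number"}},"required":["targets"]}

```bash
mkdir -p pics; cat > h.py <<'E'
import numpy as np,cv2
from cell import *
def world(s,u,v):
    d=float(s["depth"][v,u]); p=np.array([(u-s["cx"])/s["fx"]*d,-(v-s["cy"])/s["fy"]*d,-d,1])
    return (s["extrinsics"]@p)[:3]
def save(s,n): cv2.imwrite("pics/"+n,s["pixels"][:,:,::-1])
E
python3 - <<'E'
from h import *
import pickle
for n in("scene","top"):
    s=snapshot(n); save(s,n+".png"); pickle.dump(s,open(n+".pkl","wb"))
    print(n,s["extrinsics"].round(3).tolist(),s["fx"],s["cx"],s["cy"])
print(sense())
E
```

```text
scene [[0.662, 0.384, -0.644, -0.09], [-0.749, 0.323, -0.578, -0.56], [-0.014, 0.865, 0.502, 0.591], [0.0, 0.0, 0.0, 1.0]] 427.80962216600096 311.3353378004585 196.81675180138754
top [[-0.006, 0.995, -0.097, 0.467], [-1.0, -0.005, 0.005, 0.044], [0.004, 0.097, 0.995, 1.282], [0.0, 0.0, 0.0, 1.0]] 409.1592825063283 317.2233311332657 197.06452301521185
{'time': 0.1, 'qpos': array([ 1.12528172e+00,  1.04628626e-01,  9.65319686e-02,  1.56393029e+00,
       -2.19427329e-05,  1.35304076e+00]), 'qvel': array([ 9.35471813e-04, -1.60328255e-05,  1.90310071e-03,  8.67993247e-04,
        7.68781018e-04, -1.81495918e-04]), 'joint_efforts': array([ 6.94805771e-03, -5.58206999e+01,  5.04719496e+01,  1.32777920e-02,
       -2.41015650e-04,  2.37614165e-05]), 'tool_pos': array([0.13535548, 0.58417994, 0.20909824]), 'eef_rot': array([ 1.13633508e-01,  9.93522545e-01, -5.85355153e-04, -1.89965062e-04]), 'force': array([ 0.43021473, -0.24488599,  0.42917757]), 'moment': array([-0.02719338, -0.03016384, -0.04821452]), 'grasp_force': 0.0, 'grip_width': 0.9999647418419152}
```

View pics/scene.png

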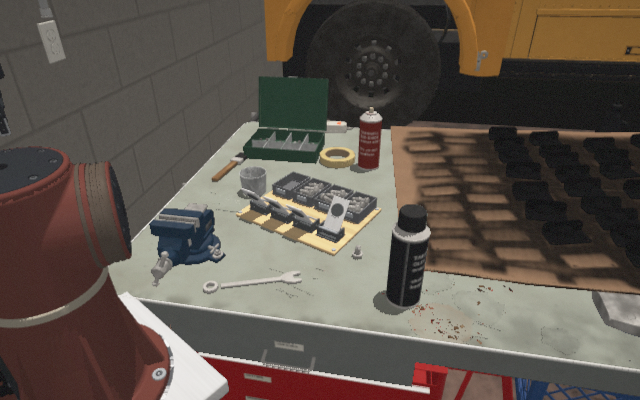

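View pics/top.png

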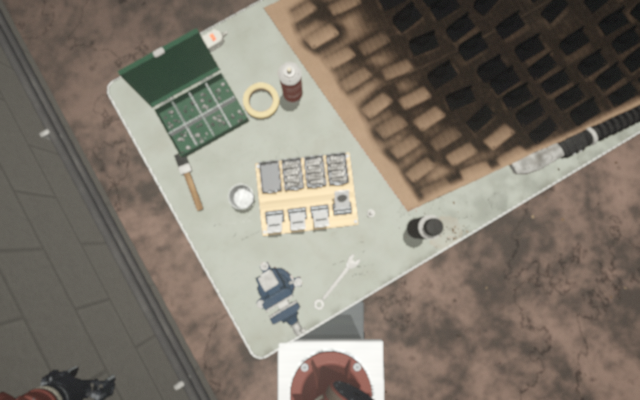

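The empty bin is the leftmost one at (269,177). The three left tags appear to lean towards the robot and the right one at (342,203) away. I'll enlarge to confirm and measure.

```bash
python3 - <<'E'
from h import *
import pickle
s=pickle.load(open("top.pkl","rb"))
a=cv2.resize(s["pixels"][140:250,220:390],None,fx=4.7,fy=4.7,interpolation=cv2.INTER_CUBIC)
cv2.imwrite("pics/crop.png",a[:,:,::-1])
t=pickle.load(open("scene.pkl","rb"))
a=cv2.resize(t["pixels"][160:260,225:395],None,fx=4.7,fy=4.7,interpolation=cv2.INTER_CUBIC)
cv2.imwrite("pics/crop2.png",a[:,:,::-1])
for u,v in [(257,165),(349,155),(356,222),(263,233),(275,215),(297,213),(319,211),(342,197),(275,226),(298,224),(320,222),(243,200),(371,213)]:
    print(u,v,world(s,u,v).round(3))
E
```

```text
257 165 [0.692 0.226 0.014]
349 155 [ 0.724 -0.063  0.006]
356 222 [ 0.512 -0.082  0.009]
263 233 [0.479 0.207 0.007]
275 215 [0.535 0.17  0.01 ]
297 213 [0.54  0.101 0.023]
319 211 [0.546 0.033 0.023]
342 197 [ 0.584 -0.035  0.069]
275 226 [0.499 0.164 0.064]
298 224 [0.505 0.096 0.07 ]
320 222 [0.51  0.031 0.071]
243 200 [0.583 0.27  0.006]
371 213 [ 0.539 -0.127  0.024]
```

View pics/crop.png

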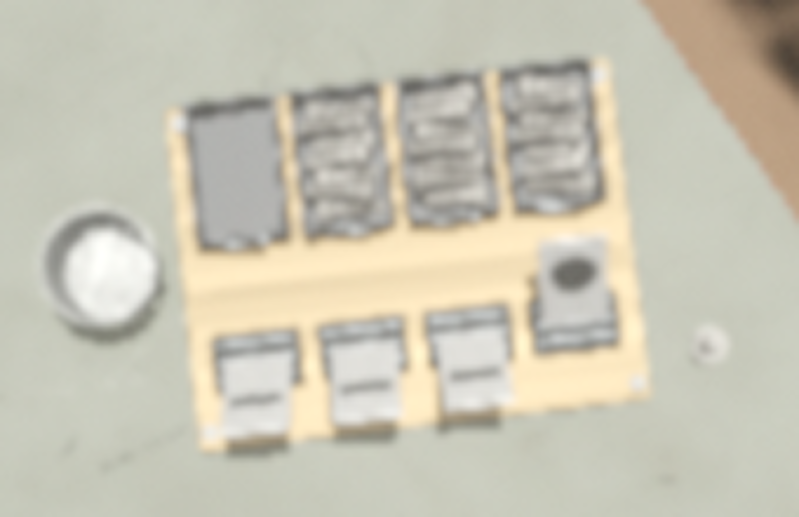

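View pics/crop2.png

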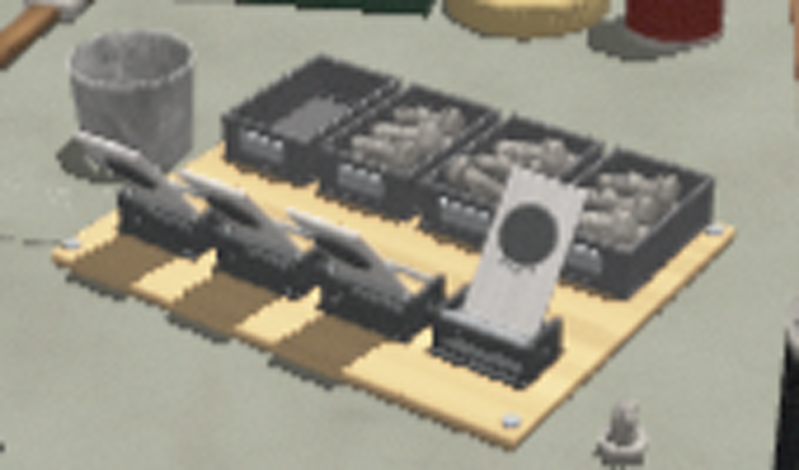

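Both views agree: the left tag (empty bin) already shows its bar, and the right tag already shows its disc. The two middle tags, at crop (363,370) and (470,360), show bars at full bins, so they need pushing away. Next I'll fit the board and check the vise height.

```bash
python3 - <<'E'
from h import *
import pickle
s=pickle.load(open("top.pkl","rb"))
E=s["extrinsics"]
P=[]
for u,v in [(255.7,162.8),(349.4,152.3),(357.9,224),(262.6,235.7)]:
    r=E[:3,:3]@np.array([(u-s["cx"])/s["fx"],-(v-s["cy"])/s["fx"],-1]); P.append((E[:3,3]+r*(.008-E[2,3])/r[2])[:2])
P=np.array(P);Q=np.array([[.115,.15],[.115,-.15],[-.115,-.15],[-.115,.15]])
c=P.mean(0);H=Q.T@(P-c);th=np.arctan2(H[0,1]-H[1,0],H[0,0]+H[1,1])
R=np.array([[np.cos(th),-np.sin(th)],[np.sin(th),np.cos(th)]])
print(c,th,(P-c-Q@R.T).round(4).tolist())
for y in(.105,.035,-.035,-.105):print("hinge",c+R@[-.06,y],"tip",c+R@[-.108,y])
W=np.array([world(s,u,v) for v in range(255,340) for u in range(250,325)])
W=W[(W[:,2]>.04)&(W[:,2]<.3)]
for lo in(.04,.08,.11,.15):
    w=W[W[:,2]>lo]; print(lo,w.min(0).round(3) if len(w) else 0,w.max(0).round(3) if len(w) else 0)
E
```

```text
[0.60221363 0.07177591] 0.10863543350715239 [[-0.0003, -0.0019], [-0.0006, 0.0004], [0.0014, 0.0019], [-0.0006, -0.0003]]
hinge [0.53118303 0.16965162] tip [0.48346599 0.16444737]
hinge [0.53877256 0.10006427] tip [0.49105552 0.09486002]
hinge [0.54636209 0.03047693] tip [0.49864505 0.02527268]
hinge [ 0.55395162 -0.03911042] tip [ 0.50623459 -0.04431467]
0.04 [0.182 0.075 0.041] [0.379 0.221 0.124]
0.08 [0.196 0.075 0.08 ] [0.375 0.217 0.124]
0.11 [0.226 0.089 0.11 ] [0.322 0.195 0.124]
0.15 0 0
```

Request:
send_rows(
  targets=[
    [0,1.5,-2.5,0,0,0,0.017],
    [0,1.5,-2.5,0,0,0,0.017],
    [0,1.5,-2.5,0,0,0,0.017],
    [0,1.5,-2.5,0,0,0,0.017],
    [0,1.5,-2.5,0,0,0,0.017],
    [0,1.5,-2.5,0,0,0,0.017],
    [0,1.5,-2.5,0,0,0,0.017],
    [0,1.5,-2.5,0,0,0,0.017],
    [0,1.5,-2.5,0,0,0,0.017],
    [0,1.5,-2.5,0,0,0,0.017],
  ],
)

```text
time: 1.1
tool_pos: [0.2858, 0.3334, 0.2095]
eef_rot: [0.028, 1.0, -0.0, -0.0]
force: [1.1, 0.9, 0.0]
grip_width: 0.003
grasp_force: 0.0
```

Request:
send_rows(
  targets=[
    [0,1.5,-2.5,0,0,0,0.017],
    [0,1.5,-2.5,0,0,0,0.017],
    [0,1.5,-2.5,0,0,0,0.017],
    [0,1.5,-2.5,0,0,0,0.017],
    [0,1.5,-2.5,0,0,0,0.017],
    [0,1.5,-2.5,0,0,0,0.017],
    [0,1.5,-2.5,0,0,0,0.017],
    [0,1.5,-2.5,0,0,0,0.017],
    [0,1.5,-2.5,0,0,0,0.017],
    [0,0,0,0,0,0,0],
  ],
)

```text
time: 2.1
tool_pos: [0.4215, 0.1071, 0.2092]
eef_rot: [-0.046, 0.999, -0.0, -0.0]
force: [0.2, 0.9, -0.2]
grip_width: 0.0
grasp_force: 0.0
```

Request:
send_rows(
  targets=[
    [0,2.3,-1.7,0,0,0,0.01],
    [0,0,0,-3.3,0,0,0],
    [0,0,0,-3,0,0,0],
    [0,0,0,-3,0,0,0],
    [0,0,0,-2,0,0,0],
    [0,0,0,-2,0,0,0],
    [0,0,0,0,0,0,0],
  ],
)

```text
time: 2.8
tool_pos: [0.4412, 0.0932, 0.0741]
eef_rot: [-0.053, 0.999, 0.0, -0.002]
force: [-1.0, 0.3, -0.4]
grip_width: -0.001
grasp_force: 0.0
```

```bash
python3 - <<'E'
from h import *
s=snapshot("scene")
a=cv2.resize(s["pixels"][130:270,195:395],None,fx=4,fy=4,interpolation=cv2.INTER_CUBIC)
cv2.imwrite("pics/c3.png",a[:,:,::-1])
E
```

```text
(no output)
```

View pics/c3.png

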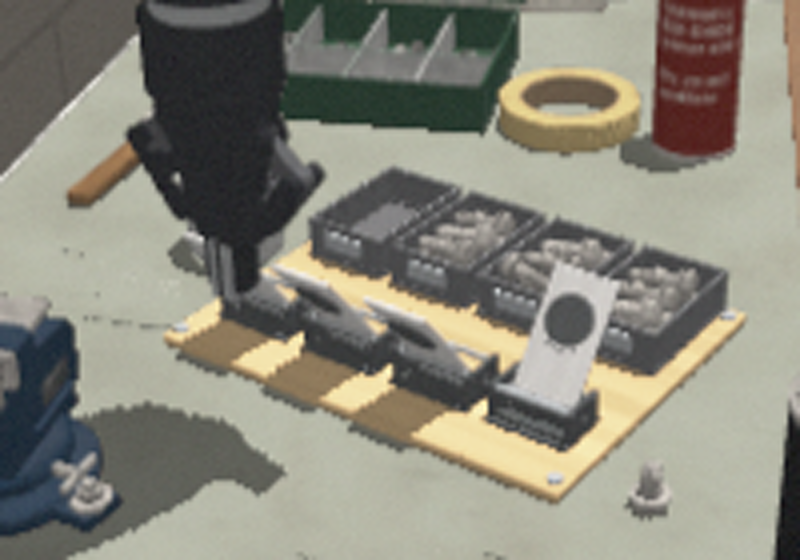

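The shut fingertips, at crop (235,300), are in front of the second tag's raised edge at (295,280), with the neighbouring tags clear. Pushing now.

Request:
send_rows(
  targets=[
    [0,1,0,0,0,0,0],
    [0,1,0,0,0,0,0],
    [0,1,0.1,0,0,0,0],
    [0,1,0.1,0,0,0,0],
    [0,1,0.1,0,0,0,0],
    [0,1,0.1,0,0,0,0],
    [0,1,0.1,0,0,0,0],
    [0,1,0.1,0,0,0,0],
    [0,1,0.1,0,0,0,0],
    [0,1,0.1,0,0,0,0],
  ],
)

```text
time: 3.85
tool_pos: [0.5446, 0.1009, 0.0785]
eef_rot: [-0.053, 0.999, 0.0, 0.001]
force: [0.1, 0.5, -0.4]
grip_width: -0.001
grasp_force: 0.0
```

Request:
send_rows(
  targets=[
    [0,0.5,0,0,0,0,0],
    [0,0.5,0,0,0,0,0],
    [0,0,0,0,0,0,0],
    [0,0,0,0,0,0,0],
  ],
)

```text
time: 4.25
tool_pos: [0.5533, 0.1005, 0.077]
eef_rot: [-0.053, 0.999, 0.0, -0.0]
force: [0.2, -1.6, -0.4]
grip_width: 0.002
grasp_force: 0.0
```

```bash
python3 - <<'E'
from h import *
s=snapshot("scene")
a=cv2.resize(s["pixels"][130:270,195:395],None,fx=4,fy=4,interpolation=cv2.INTER_CUBIC)
cv2.imwrite("pics/c4.png",a[:,:,::-1])
E
```

```text
(no output)
```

View pics/c4.png

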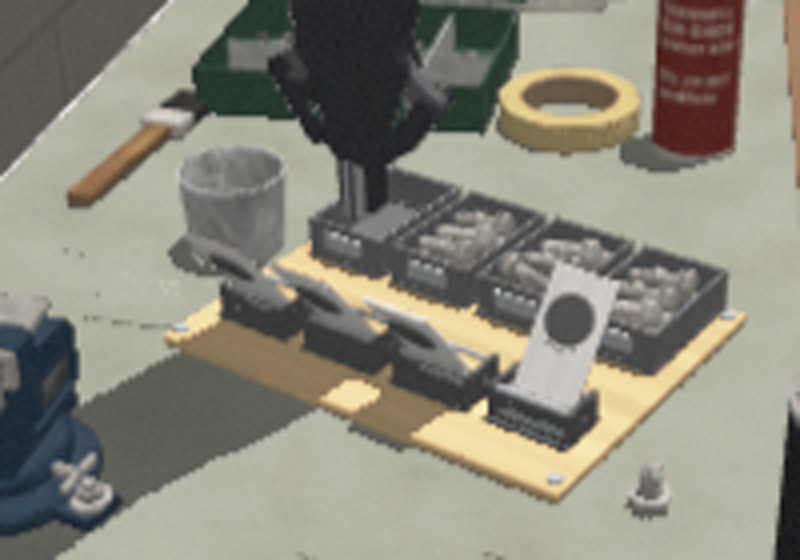

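The second tag, at crop (310,290), hasn't moved. The fingertip shows at (370,210), higher than expected, so I'll project the known points to find the mismatch.

```bash
python3 - <<'E'
from h import *
for n in("scene","top"):
    s=snapshot(n);E=np.linalg.inv(s["extrinsics"])
    for lab,p in dict(tip=(.553,.1005,.069),tag2tip=(.491,.095,.086),hinge2=(.539,.1,.022)).items():
        q=E@np.array([*p,1]);u,v=s["cx"]-s["fx"]*q[0]/q[2],s["cy"]+s["fy"]*q[1]/q[2]
        print(n,lab,u.round(1),v.round(1),"crop",((u-195)*4).round(),((v-130)*4).round(),world(s,int(round(u)),int(round(v))).round(3))
    if n=="scene":
        for u,v in[(285,178),(289,180),(283,174),(289,172)]:print(u,v,world(s,u,v).round(3))
    else:
        a=cv2.resize(s["pixels"][150:260,230:380],None,fx=5,fy=5,interpolation=cv2.INTER_CUBIC);cv2.imwrite("pics/c5.png",a[:,:,::-1])
print(sense()["tool_pos"],finger_overhang)
E
```

```text
scene tip 286.2 193.3 crop 365.0 253.0 [0.611 0.161 0.023]
scene tag2tip 269.1 197.7 crop 297.0 271.0 [0.488 0.092 0.088]
scene hinge2 283.3 211.8 crop 353.0 327.0 [0.53  0.092 0.029]
285 178 [0.543 0.092 0.118]
289 180 [0.551 0.087 0.112]
283 174 [0.543 0.098 0.127]
289 172 [0.551 0.086 0.133]
top tip 296.4 207.7 crop 406.0 311.0 [0.515 0.077 0.593]
top tag2tip 298.0 228.5 crop 412.0 394.0 [0.48  0.074 0.588]
top hinge2 297.3 213.3 crop 409.0 333.0 [0.507 0.075 0.589]
[0.55322404 0.10053829 0.07688371] 0.008
```

View pics/c5.png

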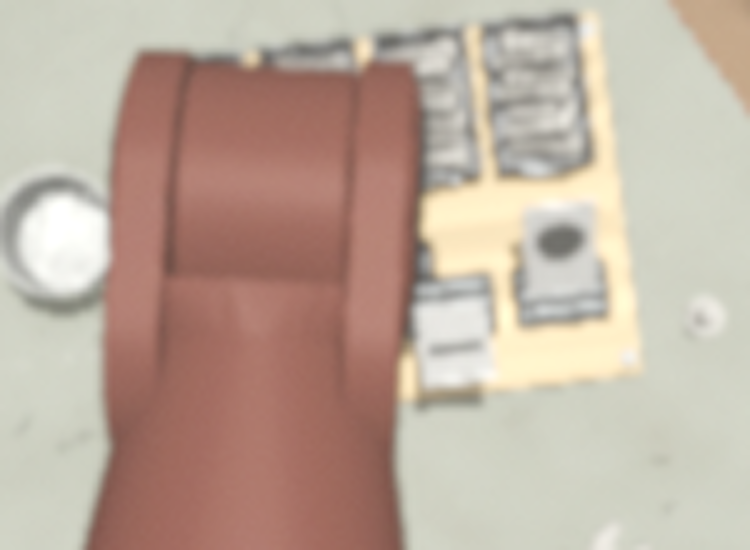

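The fingers' depth puts the real tip near z≈0.11, not 0.069, although x and y agree. I'll measure the lowest finger point precisely.

```bash
python3 - <<'E'
from h import *
s=snapshot("scene")
for u in range(278,296,2):
    print(u,[(v,*world(s,u,v).round(3).tolist()) for v in range(178,192,2)])
print(sense())
E
```

```text
278 [(178, 0.689, 0.272, -0.0), (180, 0.627, 0.207, 0.04), (182, 0.627, 0.207, 0.034), (184, 0.627, 0.207, 0.027), (186, 0.606, 0.186, 0.037), (188, 0.605, 0.185, 0.032), (190, 0.605, 0.185, 0.026)]
280 [(178, 0.546, 0.112, 0.111), (180, 0.637, 0.209, 0.035), (182, 0.636, 0.208, 0.03), (184, 0.639, 0.212, 0.021), (186, 0.607, 0.178, 0.04), (188, 0.607, 0.179, 0.033), (190, 0.605, 0.177, 0.029)]
282 [(178, 0.542, 0.102, 0.116), (180, 0.54, 0.1, 0.111), (182, 0.541, 0.101, 0.105), (184, 0.645, 0.21, 0.019), (186, 0.646, 0.212, 0.011), (188, 0.609, 0.173, 0.035), (190, 0.605, 0.169, 0.031)]
284 [(178, 0.544, 0.096, 0.117), (180, 0.544, 0.097, 0.111), (182, 0.542, 0.095, 0.107), (184, 0.543, 0.097, 0.1), (186, 0.648, 0.206, 0.013), (188, 0.608, 0.165, 0.037), (190, 0.61, 0.167, 0.03)]
286 [(178, 0.546, 0.091, 0.117), (180, 0.55, 0.096, 0.109), (182, 0.546, 0.092, 0.106), (184, 0.547, 0.093, 0.1), (186, 0.656, 0.205, 0.01), (188, 0.611, 0.16, 0.038), (190, 0.61, 0.159, 0.033)]
288 [(178, 0.548, 0.087, 0.118), (180, 0.548, 0.087, 0.113), (182, 0.548, 0.087, 0.107), (184, 0.667, 0.209, 0.01
[... 698 characters left out ...]
s': array([-5.28731976e-02,  8.15780138e-03, -2.43524135e-01,  1.31919962e+00,
        6.72703526e-05, -1.58065796e-01]), 'qvel': array([-1.05389483e-03,  1.69271963e-03, -5.64197479e-04, -4.31902590e-04,
       -7.46558695e-05, -1.86944457e-03]), 'joint_efforts': array([ 7.64097622e-04, -5.01870954e+01,  4.98325360e+01,  7.19662436e-03,
        1.67839835e-04,  2.87172406e-04]), 'tool_pos': array([0.55325872, 0.1005234 , 0.07686565]), 'eef_rot': array([-5.25720509e-02,  9.98617132e-01,  3.79344937e-05, -3.88369604e-05]), 'force': array([-0.15529771,  0.05482706, -0.07611096]), 'moment': array([ 0.02379502, -0.01809886, -0.02954204]), 'grasp_force': 0.0, 'grip_width': -0.0012692548069938522}
```

The real tip is at about z 0.098, roughly 29 mm above what the reported TCP implies, so it passed over the tag without touching it (force ≈ 0). x and y are fine. I'll back off, go lower, and check the tip height by camera before pushing.

Request:
send_rows(
  targets=[
    [0,0,0,2,0,0,0],
    [0,-3,-0.3,0,0,0,0],
    [0,-3,-0.3,0,0,0,0],
    [0,-3,-0.3,0,0,0,0],
    [0,-2.5,-0.2,0,0,0,0],
    [0,0,0,0,0,0,0],
    [0,0,0,-2,0,0,0],
    [0,0,0,-1.4,0,0,0],
    [0,0,0,-1,0,0,0],
    [0,0,0,0,0,0,0],
  ],
)

```text
time: 5.45
tool_pos: [0.4374, 0.0896, 0.0511]
eef_rot: [-0.053, 0.999, 0.0, -0.001]
force: [0.2, -0.2, -0.1]
grip_width: -0.004
grasp_force: 0.0
```

```bash
python3 - <<'E'
from h import *
s=snapshot("scene");t=sense()["tool_pos"];print(t)
W=np.array([[(u,v,*world(s,u,v)) for u in range(235,275)] for v in range(150,235)]).reshape(-1,5)
m=(np.hypot(W[:,2]-t[0],W[:,3]-t[1])<.03)&(W[:,4]>.02)
w=W[m];w=w[np.argsort(w[:,4])][:25];print(w.round(3))
a=cv2.resize(s["pixels"][130:270,195:395],None,fx=4,fy=4,interpolation=cv2.INTER_CUBIC)
cv2.imwrite("pics/c6.png",a[:,:,::-1])
E
```

```text
[0.43800705 0.08957901 0.05213576]
[[2.58e+02 2.12e+02 4.45e-01 8.50e-02 7.30e-02]
 [2.49e+02 2.13e+02 4.27e-01 9.60e-02 7.40e-02]
 [2.55e+02 2.14e+02 4.33e-01 8.20e-02 7.40e-02]
 [2.57e+02 2.13e+02 4.38e-01 8.10e-02 7.50e-02]
 [2.56e+02 2.13e+02 4.37e-01 8.20e-02 7.50e-02]
 [2.52e+02 2.14e+02 4.28e-01 8.60e-02 7.50e-02]
 [2.53e+02 2.14e+02 4.29e-01 8.40e-02 7.50e-02]
 [2.59e+02 2.11e+02 4.46e-01 8.30e-02 7.60e-02]
 [2.55e+02 2.13e+02 4.35e-01 8.30e-02 7.60e-02]
 [2.54e+02 2.14e+02 4.30e-01 8.10e-02 7.60e-02]
 [2.50e+02 2.13e+02 4.26e-01 9.10e-02 7.70e-02]
 [2.54e+02 2.13e+02 4.32e-01 8.30e-02 7.70e-02]
 [2.49e+02 2.12e+02 4.26e-01 9.40e-02 7.80e-02]
 [2.50e+02 2.12e+02 4.27e-01 9.10e-02 7.90e-02]
 [2.57e+02 2.12e+02 4.37e-01 7.90e-02 7.90e-02]
 [2.51e+02 2.13e+02 4.25e-01 8.60e-02 7.90e-02]
 [2.53e+02 2.13e+02 4.27e-01 8.10e-02 8.00e-02]
 [2.51e+02 2.12e+02 4.27e-01 8.70e-02 8.10e-02]
 [2.54e+02 2.12e+02 4.31e-01 8.10e-02 8.10e-02]
 [2.58e+02 2.11e+02 4.39e-01 7.70e-02 8.10e-02]
 [2.52e+02 2.12e+02 4.27e-01 8.40e-02 8.10e-02]
 [2.50e+02 2.11e+02 4.27e-01 9.10e-02 8.10e-02]
 [2.48e+02 2.09e+02 4.30e-01 1.01e-01 8.20e-02]
 [2.54e+02 2.11e+02 4.33e-01 8.30e-02 8.20e-02]
 [2.52e+02 2.13e+02 4.24e-01 8.00e-02 8.20e-02]]
```

View pics/c6.png

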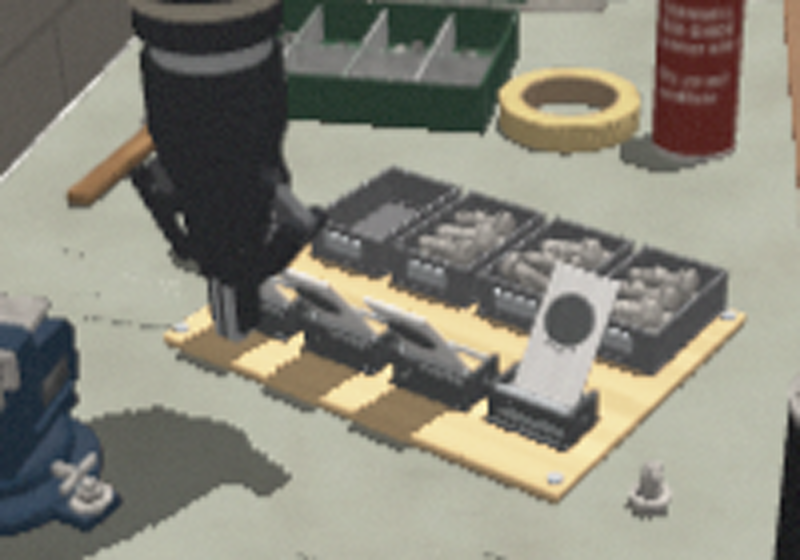

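The tip is now at z≈0.073 near crop (230,335), below the tag edge (0.086) and lined up with tag 2. Pushing, rising slightly as the tag lifts.

Request:
send_rows(
  targets=[
    [0,1,0.1,-0.3,0,0,0],
    [0,1,0.1,0,0,0,0],
    [0,1,0.1,0,0,0,0],
    [0,1,0.1,0,0,0,0],
    [0,1,0.1,0,0,0,0],
    [0,1,0.1,0,0,0,0],
    [0,1,0.1,0.2,0,0,0],
    [0,1,0.1,0.3,0,0,0],
    [0,1,0.1,0.3,0,0,0],
    [0,1,0.1,0.2,0,0,0],
  ],
)

```text
time: 6.5
tool_pos: [0.5395, 0.0996, 0.0607]
eef_rot: [-0.053, 0.999, -0.0, 0.0]
force: [0.0, -0.2, -0.1]
grip_width: 0.003
grasp_force: 0.0
```

Request:
send_rows(
  targets=[
    [0,0.7,0.1,0,0,0,0],
    [0,0.7,0.1,0,0,0,0],
    [0,0,0,0,0,0,0],
    [0,0,0,0,0,0,0],
    [0,0,0,0,0,0,0],
  ],
)

```text
time: 7.0
tool_pos: [0.5521, 0.1016, 0.0597]
eef_rot: [-0.053, 0.999, 0.0, -0.0]
force: [-0.1, 0.4, 0.4]
grip_width: -0.003
grasp_force: 0.0
```

```bash
python3 - <<'E'
from h import *
s=snapshot("scene")
a=cv2.resize(s["pixels"][130:270,195:395],None,fx=4,fy=4,interpolation=cv2.INTER_CUBIC)
cv2.imwrite("pics/c7.png",a[:,:,::-1])
E
```

```text
(no output)
```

View pics/c7.png

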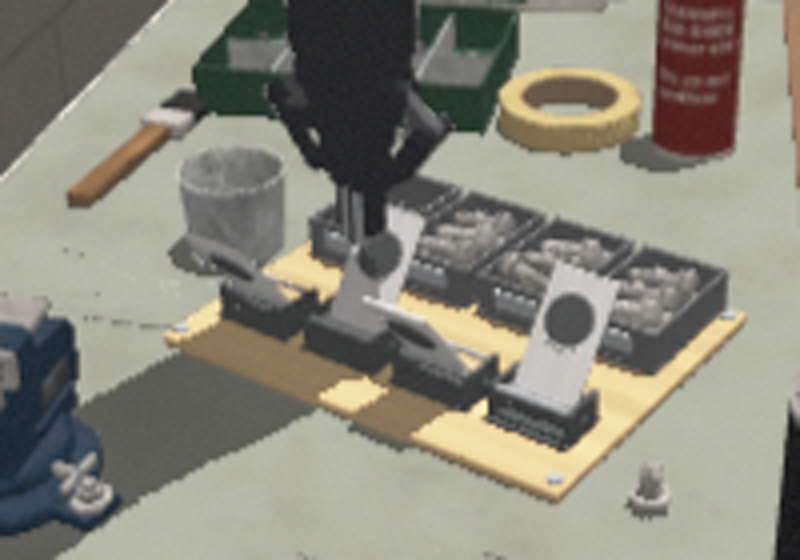

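Tag 2 now leans away with its disc up at (380,255). Next is tag 3: rise, back off, and come down in front of it.

Request:
send_rows(
  targets=[
    [0,0,0,4,0,0,0],
    [0,-2.7,-2,0,0,0,0],
    [0,-2.7,-2,0,0,0,0],
    [0,-2.7,-2,0,0,0,0],
    [0,-2.7,-2.2,0,0,0,0],
    [0,0,0,0,0,0,0],
    [0,0,0,-2,0,0,0],
    [0,0,0,-2,0,0,0],
    [0,0,0,-1.1,0,0,0],
    [0,0,0,0,0,0,0],
  ],
)

```text
time: 8.05
tool_pos: [0.4435, 0.02, 0.0474]
eef_rot: [-0.053, 0.999, 0.0, -0.001]
force: [-0.0, 0.3, 0.1]
grip_width: 0.002
grasp_force: 0.0
```

```bash
python3 - <<'E'
from h import *
s=snapshot("scene");t=sense()["tool_pos"];print(t)
W=np.array([[(u,v,*world(s,u,v)) for u in range(240,310)] for v in range(150,250)]).reshape(-1,5)
w=W[(np.hypot(W[:,2]-t[0],W[:,3]-t[1])<.025)&(W[:,4]>.02)];w=w[np.argsort(w[:,4])][:40]
print(w[::6].round(3),w[:,2:4].mean(0))
E
```

```text
[0.44414219 0.01983121 0.04854356]
[[2.78e+02 2.26e+02 4.39e-01 1.40e-02 6.90e-02]
 [2.79e+02 2.25e+02 4.39e-01 1.10e-02 7.20e-02]
 [2.76e+02 2.25e+02 4.33e-01 1.40e-02 7.40e-02]
 [2.73e+02 2.23e+02 4.31e-01 2.10e-02 7.70e-02]
 [2.81e+02 2.23e+02 4.41e-01 6.00e-03 7.80e-02]
 [2.80e+02 2.23e+02 4.38e-01 6.00e-03 8.00e-02]
 [2.72e+02 2.21e+02 4.32e-01 2.40e-02 8.10e-02]] [0.43675351 0.01452945]
```

Same height and alignment as the push that worked, so I'll push tag 3.

Request:
send_rows(
  targets=[
    [0,1,0.1,0,0,0,0],
    [0,1,0.1,0,0,0,0],
    [0,1,0.1,0,0,0,0],
    [0,1,0.1,0,0,0,0],
    [0,1,0.1,0,0,0,0],
    [0,1,0.1,0,0,0,0],
    [0,1,0.1,0.2,0,0,0],
    [0,1,0.1,0.3,0,0,0],
    [0,1,0.1,0.3,0,0,0],
    [0,1,0.1,0.2,0,0,0],
  ],
)

```text
time: 9.1
tool_pos: [0.5458, 0.0296, 0.0602]
eef_rot: [-0.053, 0.999, -0.0, 0.001]
force: [0.9, -0.5, 0.0]
grip_width: 0.003
grasp_force: 0.0
```

Request:
send_rows(
  targets=[
    [0,0.7,0.1,0,0,0,0],
    [0,0.7,0.1,0,0,0,0],
    [0,0,0,0,0,0,0],
    [0,0,0,0,0,0,0],
    [0,0,0,4,0,0,0],
    [0,0,0,5,0,0,0],
    [0,-4,0,4,0,0,0],
    [0,-4,0,0,0,0,0],
    [0,0,0,0,0,0,0],
    [0,0,0,0,0,0,0],
  ],
)

```text
time: 10.1
tool_pos: [0.4828, 0.0315, 0.1845]
eef_rot: [-0.052, 0.999, -0.0, 0.001]
force: [-0.1, -0.3, 0.1]
grip_width: -0.003
grasp_force: 0.0
```

```bash
python3 - <<'E'
from h import *
s=snapshot("scene")
a=cv2.resize(s["pixels"][130:310,195:445],None,fx=3.2,fy=3.2,interpolation=cv2.INTER_CUBIC)
cv2.imwrite("pics/c8.png",a[:,:,::-1])
E
```

```text
(no output)
```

View pics/c8.png

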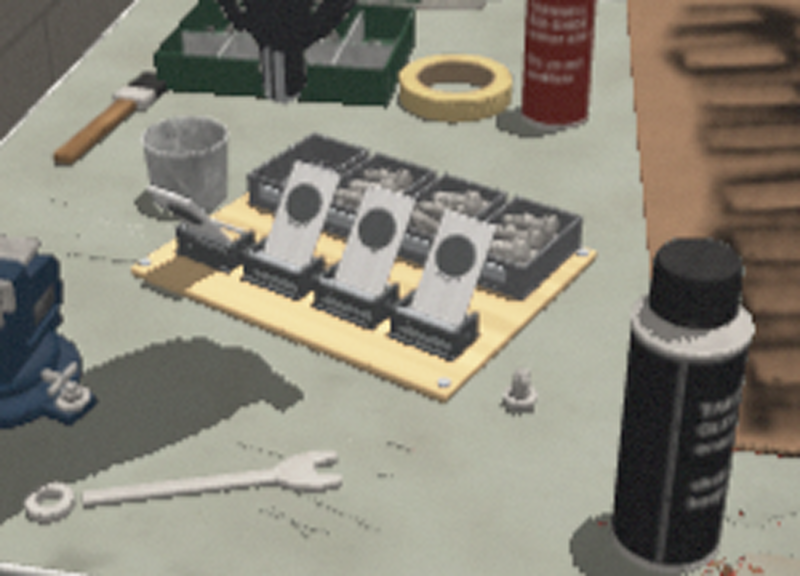

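The three discs are up at (303,203), (377,228) and (455,255). The empty bin's tag still leans towards the robot at (195,205). The cup, can and bolt haven't moved, and the gripper is clear.

```bash
python3 -c "
from cell import *
print(job_done())"
```

```text
the job is handed in; nothing more can be done
None
```

I handed the job in with the two wrong tags (the middle ones) pushed over to full; the last picture shows all four tags matching their bins, with the cup, spray can and loose bolt not visibly moved, but no verdict came back.

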